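# Assemble the turned jar

## Robot

A 6-joint arm with a two-finger parallel gripper is mounted at the origin on the work surface. World frame = base frame: x ahead of the robot, y to its left, z up, the work surface at z = 0. Lengths are in m, angles in degrees, forces in N, time in s.
With the tool pointing down it reaches from about 0.25 to 0.85 m from the base axis. Payload 12.5 kg.
Tool frame: the origin (TCP) lies between the finger pads; the fingertips stand 11 mm ahead of it and the grasp point (between the pads) lies 8 mm behind it (r.nose_length is the distance from the TCP to the fingertips, in m); z points along the fingers, y is the line along which they close (so a half turn about z gives the same grasp; the last joint's range is limited). The gripper opens to 93 mm and grips with 3 to 60 N. Pads are 15 mm wide; open, the fingers measure 128 mm over their backs; the gripper's body (75 mm by 188 mm) begins 65 mm behind the grasp point.
Start: joints at [65.913, 20.094, 94.641, -0, 65.266, -4.847], TCP at [0.181, 0.519, 0.23] pointing down, gripper open.
Joint ranges: [-157.81, 157.81], [-45, 120.19], [0.68, 151.7], [-89.99, 269.99], [4.06, 180], [-164.3, 164.3]. Speed limits (degrees/s): [127.2, 127.2, 159.86, 180, 180, 180].

## Interface

Orientations are given as a 3x3 rotation matrix whose columns are the frame's x, y, z axes.
In Python, from cell import r gives the robot as it stands.
- The arm moves only by the tool jog_arm, never from a script. Its arguments are lists of equal length, an entry for each row: "linear": the shift along the tool's x, y, z in m, a list of three; "twist": the turn, a rotation vector about the tool's x, y, z in rad, a list of three; "jaw": the finger opening in m, from 0 to 0.093. In form: {"linear": [[x, y, z], ...], "twist": [[wx, wy, wz], ...], "jaw": [jaw, ...]}. A call has 1 to 12 rows; each row is the pose to reach, as a shift and turn from the pose commanded when the call began, along the tool's axes at that moment; what a row does not reach only later rows make up. A row lasts 1/12 s, in which the tool goes at most 41.7 mm and 7.16 degrees, less where a joint would pass 70% of its speed; a pose out of reach is approached as far as the arm can. A call with a gripper value outside its range is refused whole. The fingers move at their own pace and stop on an object; "grip_force" is the grip in N (left out, the last holds). Time passes only in rows, so rows that repeat a pose let the fingers close. It gives the time, the measured TCP pose, the force, the opening and the grip force at its end, in the units of the state.
- r.sense(): the state, without advancing time (a new reading comes with each control period).
- r.snapshot(name): name is "scene" or "top" or "wrist"; returns a dict with "color" (420x560x3 uint8, red, green, blue), "camera_matrix" (3x3 intrinsics, pixels), "cam_to_world" (4x4, takes a point from camera to world coordinates). Camera axes: x right, y down, z forward; pixel columns grow to the right and rows downward; lengths in m; the calibration is good to about 2 mm. A picture is of the moment at which its call begins. There is no depth.
- r.finish_job(): hands the job in; it is judged then, once.
Trained networks look in a picture, given as the dict that the camera call returned (one of the last four; its "shot" number tells which), for a name from the list of things; names that differ only in an ending like _2 or _b are one class to them, and where a whole thing is asked for, a point or a joint stands for the part that bears it (a point fixed in the world has none). Each returns a list of dicts, best first, with "confidence" (0 to 1); they miss things now and then, are a little off and sometimes report something else, mostly with a low value. They report only what shows in the picture. A call takes as long as a camera call. They do not tell look-alikes from the thing itself.
- r.trace(picture, label): "mask" (420x560 bool, what is visible of it) and "uv" ([column, row] in pixels, amid what is visible of it).
- r.place_of(picture, label): "uv" ([column, row] in pixels: a listed point, or the origin of a listed thing).
The state is a dict: "time": time; "joint_positions": joint angles; "joint_velocities": joint speeds; "joint_efforts": joint torques, N m; "tool_pos": TCP position; "tool_rot": TCP orientation; "ft_force": force on the tool from outside, world axes, zero at the start; "ft_torque": the same for the moment, N m; "grip_width": finger opening in m; "finger_force": force on a finger pad.
Only numpy, scipy, OpenCV 4.12 (cv2) and the standard library are available. Lean on these libraries where they do the work, as an engineer would, in place of code of your own. Each camera call takes 0.05 s, during which the arm holds its last target. There are 200 camera calls.

## Task

Put the newly turned jar together on the round green pad, in this order: the dark wooden foot upright in the middle of the pad, the pale wooden pot centred on the foot, the steel liner down into the pot, and last the dark wooden lid with the brass knob seated in the mouth of the liner. Let go of each piece before taking the next, and leave the pale lid and everything else on the bench where it is.

Things in the scene. Friction and masses are not known exactly. Their poses are not given: they have to be found in the camera images.
- pad: Round flat green pad, 116 mm in diameter and 4 mm thick, fixed on the bench. Origin: centre of its underside, so its top is 4 mm above the origin; z up.
- foot: Dark brown turned wooden foot of the jar, standing upright: a round base 88 mm in diameter and 12 mm high, tapering over 2 mm to a round column 58 mm in diameter that reaches a flat top 42 mm above the bottom. Origin: centre of the underside; z up. Loose, about 120 g.
- pot: Pale wooden open-topped round pot, standing upright: straight sides, outside diameter 62 mm, height 56 mm, wall 5 mm (inside diameter 52 mm), bottom 6 mm thick. Origin: centre of the underside; z up. Loose, about 100 g.
- liner: Bright steel open-topped round cup, standing upright: outside diameter 45 mm, its lowest 14 mm tapering to 32 mm at the bottom, height 70 mm, wall 2.5 mm (mouth 40 mm inside). When it stands on the floor of the pot its upper 20 mm show above the pot's rim. Origin: centre of the underside; z up. Loose, about 90 g.
- dark_lid: Dark brown wooden lid with a brass knob, the lid of this jar. Plug 27 to 31 mm wide, z 0 to 6 mm; disc 56 mm wide, z 6 to 13; upright cylindrical knob 18 mm wide, z 13 to 34. Origin: centre of the plug's underside, resting on the bench at the start; z up. Loose, 50 g. Seated, its disc lies on the liner's rim, plug in the mouth.
- pale_lid: Pale wooden lid with a black knob, of another jar; leave it alone. Plug 27 to 31 mm wide, z 0 to 6 mm; disc 56 mm wide, z 6 to 13; upright cylindrical knob 18 mm wide, z 13 to 34. Origin: centre of the plug's underside, resting on the bench at the start; z up. Loose, 50 g.
- tin: Low round blue wax tin with a yellow cap, 70 mm in diameter, 34 mm high; leave it alone. Origin: centre of the underside; z up. Loose.
- screwdriver: Screwdriver with a red handle lying on the bench, roughly along y, at the far side; leave it alone. Origin: in the tool, on the bench; x along the shaft.
- brush: Brush with a red handle lying on the bench at the left; leave it alone. Origin: in the tool, on the bench; x along it.
- log: Upright piece of branch wood with grey-brown bark, 68 mm in diameter, 80 mm high, at the right; leave it alone. Origin: centre of the underside; z up. Loose.
Not all that is in view belongs to the job. Leave any purple, red or turquoise look-alike of the liner alone.

How it is judged:
By the outcome, as a careful person would: the job done as asked, in the order asked, and still so for the second after the job is handed in, with the robot touching nothing.
It also fails if it takes over 120 s, if anything falls off the work surface, if the arm or the gripper's body presses on something with over 40 N, if the wrist force passes 120 N, or if a joint passes its speed limit or range.

## Working session

There is one attempt and no reset: what is moved stays moved. The work goes in short steps, Python scripts to look and compute and a tool call to move; the robot and the scene stay as the last step left them, time stands still between calls to the robot, and variables do not carry over. Pictures are saved under pics/ and viewed, at most 14 in all, crops included, and the job is handed in when it is done.

Besides the shell and the picture viewer there is one more tool, called after ">>>" as name(argument=value, ...) on one line, values as JSON. jog_arm: Moves the arm, as the interface text tells. Its arguments: {"type":"object","properties":{"linear":{"type":"array","items":{"type":"array","items":{"type":"number"}}},"twist":{"type":"array","items":{"type":"array","items":{"type":"number"}}},"jaw":{"type":"array","items":{"type":"number"}},"grip_force":{"type":"number"}},"required":["linear","twist","jaw"]}

```bash
mkdir -p pics; ls; cat > h.py <<'E'
import numpy as np, cv2
from cell import r
def save(p,n): cv2.imwrite('pics/'+n,cv2.cvtColor(p['color'],cv2.COLOR_RGB2BGR))
def ray(p,uv):
    K=p['camera_matrix'];T=np.array(p['cam_to_world'])
    d=T[:3,:3]@np.linalg.solve(K,[uv[0],uv[1],1.]);return T[:3,3],d/np.linalg.norm(d)
def atz(p,uv,z):
    o,d=ray(p,uv);return o+d*(z-o[2])/d[2]
def tri(obs):
    A=np.zeros((3,3));b=np.zeros(3)
    for p,uv in obs:
        o,d=ray(p,uv);M=np.eye(3)-np.outer(d,d);A+=M;b+=M@o
    x=np.linalg.solve(A,b);return x,[np.linalg.norm(np.cross(x-ray(p,u)[0],ray(p,u)[1])) for p,u in obs]
def proj(p,X):
    T=np.linalg.inv(p['cam_to_world']);c=T[:3,:3]@X+T[:3,3];q=p['camera_matrix']@c;return q[:2]/q[2]
E
python3 - <<'E'
from h import *
np.set_printoptions(precision=4,suppress=True)
s=r.snapshot('scene');t=r.snapshot('top')
save(s,'s0.png');save(t,'t0.png')
print(r.sense())
for n,p in(('s',s),('t',t)):
    print(n,np.array(p['cam_to_world'])[:3,3],p['camera_matrix'][0,0])
    for l in ['pad','foot','pot','liner','dark_lid','pale_lid','tin','log']:
        for d in r.place_of(p,l)[:4]: print(n,l,np.round(d['uv'],1),round(d['confidence'],2),atz(p,d['uv'],0))
E
```

```text
pics
{'time': 0.1, 'joint_positions': array([65.912 , 20.1216, 94.6719, -0.0017, 65.2656, -4.8467]), 'joint_velocities': array([ 0.0451, -0.0926, -0.0294,  0.0164,  0.0882, -0.0211]), 'joint_efforts': array([  0.0011, -49.8026, -28.5711,   0.0701,   0.0238,  -0.    ]), 'tool_pos': array([0.1811, 0.519 , 0.2292]), 'tool_rot': array([[-0.9441,  0.3295, -0.0004],
       [ 0.3295,  0.9441, -0.001 ],
       [ 0.0001, -0.001 , -1.    ]]), 'ft_force': array([0.2606, 0.0509, 0.0605]), 'ft_torque': array([ 0.0009, -0.0078, -0.017 ]), 'finger_force': 0.0, 'grip_width': 0.09297254417485777}
s [ 1.3261 -0.0184  1.125 ] 452.1662103475282
s pad [256.4 227.7] 0.92 [ 0.6284 -0.001   0.    ]
s pad [406.  184.4] 0.65 [0.5206 0.4766 0.    ]
s foot [162.1 186.9] 0.85 [ 0.4487 -0.279   0.    ]
s pot [224.3 187. ] 0.78 [ 0.4698 -0.0875  0.    ]
s liner [316.9 222.3] 0.85 [0.6291 0.1779 0.    ]
s liner [355.1 218.9] 0.83 [0.6295 0.2924 0.    ]
s liner [337.8 240.9] 0.79 [0.6981 0.2276 0.    ]
s liner [312.5 251.9] 0.74 [0.7257 0.1499 0.    ]
s dark_lid [200.6 240.2] 0.61 [ 0.6531 -0.1636  0.    ]
s dark_li
[... 151 characters left out ...]
in [334.7 174.1] 0.43 [0.4563 0.2624 0.    ]
s log [121.5 229.2] 0.79 [ 0.5911 -0.3917  0.    ]
t [0.5004 0.0706 1.0887] 386.1831836395832
t pad [301.3 213.8] 0.81 [0.6242 0.0182 0.    ]
t foot [405.1 272.4] 0.66 [ 0.4535 -0.2664  0.    ]
t pot [340.4 270.9] 0.75 [ 0.4617 -0.0862  0.    ]
t liner [203.6 217.1] 0.84 [0.621  0.2951 0.    ]
t liner [255.9 178.7] 0.83 [0.7285 0.1456 0.    ]
t liner [248.2 210.5] 0.77 [0.637  0.1687 0.    ]
t liner [235.4 245.3] 0.76 [0.5394 0.2056 0.    ]
t dark_lid [370.5 201.4] 0.84 [ 0.6554 -0.1801  0.    ]
t pale_lid [211.9 278.8] 0.87 [ 0.4483  0.2714 -0.    ]
t tin [272.8 275.8] 0.84 [0.4526 0.1023 0.    ]
t log [444.7 221.1] 0.86 [ 0.5943 -0.3877  0.    ]
```

```bash
sleep 1; ls pics
```

```text
s0.png
t0.png
```

View pics/s0.png

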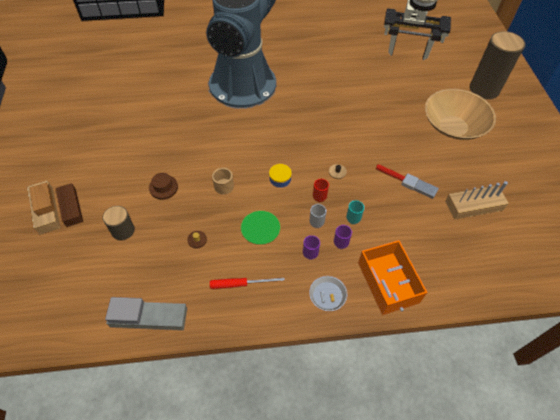

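View pics/t0.png

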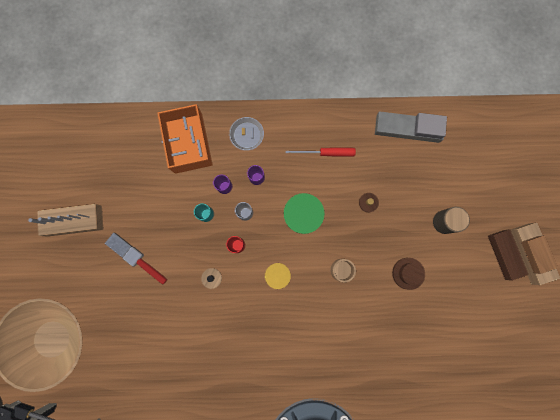

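The four look-alikes around the liner: red (scene 320,190 / top 236,245), teal (355,212 / 204,213), purple (312,247 and 343,237 / 256,175 and 223,184). The bright grey cup at scene (318,216), top (244,211) fits "bright steel". Dark lid with brass knob: scene (198,239), top (369,202). The pale lid at scene (338,171) is the other jar's.

Next I fit the silhouettes in both views and crop to confirm.

```bash
cat >> h.py <<'E'
from scipy.optimize import minimize, least_squares
PROF={'foot':[(44,0),(44,.012),(29,.014),(29,.042)],'pot':[(31,0),(31,.056)],'liner':[(16,0),(22.5,.014),(22.5,.07)],
'dark_lid':[(13.5,0),(15.5,.006),(28,.006),(28,.013),(9,.013),(9,.034)],'pad':[(58,0),(58,.004)],'tin':[(35,0),(35,.034)],'pale_lid':[(13.5,0),(15.5,.006),(28,.006),(28,.013),(9,.013),(9,.034)]}
PR=dict(PROF)
def sil(p,name,x):
    m=np.zeros((420*4,560*4),np.uint8);a=np.linspace(0,2*np.pi,48,endpoint=False)
    pr=PR[name]
    for (r0,z0),(r1,z1) in zip(pr[:-1],pr[1:]):
        P=[];
        for rr,zz in((r0,z0),(r1,z1)):
            for t in a: P.append(proj(p,np.array([x[0]+rr/1e3*np.cos(t),x[1]+rr/1e3*np.sin(t),x[2]+zz])))
        h=cv2.convexHull(((np.array(P)+.5)*4).round().astype(np.int32));cv2.fillConvexPoly(m,h,1)
    return m
def cent(m):
    v,u=np.nonzero(m);return np.array([u.mean(),v.mean()])
def fit(views,name,x0):
    tg=[cent(m) for p,m in views]
    f=lambda x:np.concatenate([cent(sil(p,name,x))/4-.5-t for (p,m),t in zip(views,tg)])
    s=least_squares(f,x0,diff_step=.01,x_scale=.01)
    ar=[sil(p,name,s.x).sum()/16/m.sum() for p,m in views]
    return s.x,s.fun,ar
def best(p,name,xy,z=.03):
    q=proj(p,np.array([xy[0],xy[1],z]));L=[d for d in r.trace(p,name) if np.linalg.norm(np.array(d['uv'])-q)<15]
    return L[0]['mask'] if L else None
E
python3 - <<'E'
from h import *
np.set_printoptions(precision=4,suppress=True)
s=r.snapshot('scene');t=r.snapshot('top')
G={'pad':(.626,.005),'foot':(.45,-.27),'pot':(.463,-.086),'liner':(.63,.172),'dark_lid':(.655,-.17)}
for l,xy in G.items():
    v=[(p,best(p,l,xy)) for p in (s,t)]
    if any(m is None for _,m in v): print(l,'missing');continue
    print(l,*fit(v,l,np.array([*xy,0.])))
for l in('liner',):
    for p in (s,t):
        for d in r.trace(p,l): print(np.round(d['uv']),p['color'][d['mask']].mean(0).round(),round(d['confidence'],2))
c=np.hstack([cv2.resize(s['color'][180:260,180:370],None,fx=3,fy=3),cv2.resize(t['color'][160:240,195:270],None,fx=3,fy=3)])
cv2.imwrite('pics/c0.png',c[...,::-1])
E
```

```text
pad [0.6276 0.0101 0.    ] [ 0.2249 -0.4776  0.4047 -0.2683] [np.float64(1.0575435203094778), np.float64(1.002121040723982)]
foot [ 0.4519 -0.2745  0.    ] [ 0.4654 -0.516   0.382  -0.3891] [np.float64(1.022242351046699), np.float64(1.0033665105386418)]
pot [ 0.4669 -0.0894  0.    ] [ 0.4822 -0.4707  0.4343 -0.3929] [np.float64(1.0848214285714286), np.float64(1.0476628151260505)]
liner [0.63   0.1751 0.    ] [ 0.3105 -0.9246  0.3857 -0.6115] [np.float64(1.0449395770392749), np.float64(1.0521634615384616)]
dark_lid [ 0.653  -0.1743  0.    ] [ 0.51   -0.3606  0.5754 -0.3163] [np.float64(1.2788254310344827), np.float64(1.0144080996884735)]
[342. 236.] [85. 46. 85.] 0.88
[321. 191.] [124.  32.  18.] 0.8
[354. 210.] [43. 95. 86.] 0.71
[310. 245.] [82. 44. 88.] 0.6
[316. 217.] [103.  98.  93.] 0.55
[200. 237.] [107.  72.  38.] 0.38
[244. 210.] [108. 106. 109.] 0.72
[203. 213.] [ 46. 102.  98.] 0.65
[223. 184.] [78. 43. 95.] 0.6
[258. 177.] [80. 45. 95.] 0.58
[234. 243.] [145.  44.  42.] 0.57h.py:30: RuntimeWarning: Mean of empty slice.
  v,u=np.nonzero(m);return np.array([u.mean(),v.mean()])
  ret = ret.dtype.type(ret / rcount)
```

View pics/c0.png

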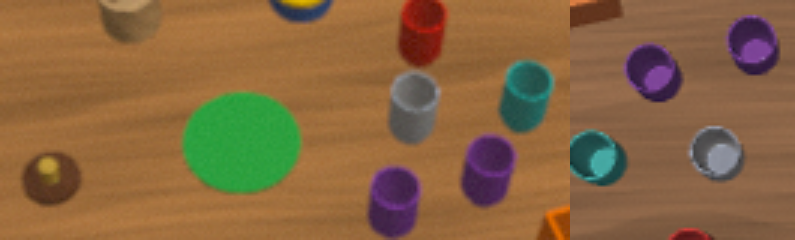

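The bright grey cup is at crop (413,107), which is scene (318,216), so it's the liner. The brass-knobbed dark lid is at scene (197,238). First move: towards the foot, with the closing line turned along world y.

>>> jog_arm(linear=[[-0.04,-0.05,0],[-0.08,-0.1,0],[-0.1,-0.13,0],[-0.13,-0.16,0],[-0.15,-0.19,0],[-0.17,-0.22,0],[-0.19,-0.24,0],[-0.21,-0.26,0],[-0.22,-0.28,0],[-0.24,-0.3,0],[-0.26,-0.33,0],[-0.26,-0.33,0]], twist=[[0,0,-0.1],[0,0,-0.2],[0,0,-0.3],[0,0,-0.336],[0,0,-0.336],[0,0,-0.336],[0,0,-0.336],[0,0,-0.336],[0,0,-0.336],[0,0,-0.336],[0,0,-0.336],[0,0,-0.336]], jaw=[0.093,0.093,0.093,0.093,0.093,0.093,0.093,0.093,0.093,0.093,0.093,0.093])

```text
time: 2.6
tool_pos: [0.3192, 0.1179, 0.2299]
tool_rot: [[-1.0, 0.005, 0.001], [0.005, 1.0, -0.001], [-0.001, -0.001, -1.0]]
ft_force: [-0.1, 0.6, 0.6]
grip_width: 0.0932
finger_force: 0.0
```

>>> jog_arm(linear=[[-0.013,-0.035,0],[-0.026,-0.07,0],[-0.04,-0.1,0],[-0.05,-0.14,0],[-0.065,-0.175,0],[-0.08,-0.21,0],[-0.09,-0.245,0],[-0.105,-0.28,0],[-0.12,-0.32,0],[-0.13,-0.34,0],[-0.13,-0.358,0],[-0.13,-0.358,0]], twist=[[0,0,0],[0,0,0],[0,0,0],[0,0,0],[0,0,0],[0,0,0],[0,0,0],[0,0,0],[0,0,0],[0,0,0],[0,0,0],[0,0,0]], jaw=[0.093,0.093,0.093,0.093,0.093,0.093,0.093,0.093,0.093,0.093,0.093,0.093])

```text
time: 3.6
tool_pos: [0.4485, -0.2381, 0.2293]
tool_rot: [[-1.0, 0.002, -0.0], [0.002, 1.0, -0.0], [0.0, -0.0, -1.0]]
ft_force: [-0.7, 0.3, 0.5]
grip_width: 0.0928
finger_force: 0.0
```

```bash
python3 - <<'E'
import re
s=open('h.py').read()
s=s.replace("""    s=least_squares(f,x0,diff_step=.01,x_scale=.01)
    ar=""","""    n=3 if len(views)>1 else 2;x0=np.array(x0,float);g=lambda d:f(x0+np.r_[d,np.zeros(3-n)]/100.)
    s=least_squares(lambda d:g(d-1),np.ones(n),diff_step=.2);s.x=x0+np.r_[s.x-1,np.zeros(3-n)]/100.
    ar=""").replace("/4-.5-t","/4-.125*0-.5+.125-t")
open('h.py','w').write(s)
E
python3 - <<'E'
from h import *
np.set_printoptions(precision=4,suppress=True)
s=r.sense();print(s['tool_pos'],s['tool_rot'][:,1])
w=r.snapshot('wrist');t=r.snapshot('top');save(w,'w0.png');print(w['camera_matrix'],np.array(w['cam_to_world']))
xy=(.452,-.274)
a=best(w,'foot',xy,.02)
m2=best(t,'foot',xy,.02)
print(a is None,m2 is None)
if a is not None:
    print(fit([(w,a)],'foot',[*xy,0.]))
    if m2 is not None: print(fit([(w,a),(t,m2)],'foot',[*xy,0.]))
for d in r.place_of(w,'foot')[:2]: print(d['uv'],atz(w,d['uv'],0))
E
```

```text
[ 0.4485 -0.2381  0.2293] [ 0.0016  1.     -0.0004]
[[325.6093   0.     277.9434]
 [  0.     325.6093 212.9613]
 [  0.       0.       1.    ]] [[ 0.0023  0.9593  0.2824  0.3699]
 [ 1.     -0.0022 -0.0004 -0.2382]
 [ 0.0002  0.2824 -0.9593  0.3831]
 [ 0.      0.      0.      1.    ]]
True False
[246.4, 189.2] [ 0.4528 -0.2762  0.    ]
```

View pics/w0.png

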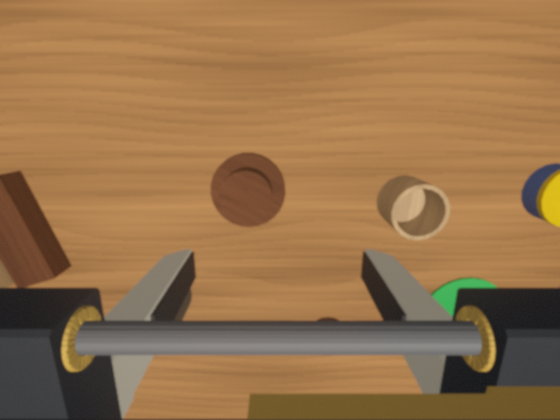

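The wrist view shows the foot centred at (248,188), the pot at (418,212) and the tin at right. Trace missed the foot here, so I refine with grabCut seeded by the model silhouette.

```bash
cat >> h.py <<'E'
def gc(p,name,x):
    s=cv2.resize(sil(p,name,x),(560,420),interpolation=cv2.INTER_AREA)
    k=lambda n:cv2.getStructuringElement(cv2.MORPH_ELLIPSE,(n,n))
    w=int(np.sqrt(s.sum()));a=max(3,w//6|1);m=np.full(s.shape,cv2.GC_BGD,np.uint8)
    m[cv2.dilate(s,k(2*a+1))>0]=cv2.GC_PR_BGD;m[s>0]=cv2.GC_PR_FGD;m[cv2.erode(s,k(2*a+1))>0]=cv2.GC_FGD
    y,x_=np.nonzero(cv2.dilate(s,k(4*a+1)));sl=np.s_[max(0,y.min()):y.max()+1,max(0,x_.min()):x_.max()+1]
    mm=np.ascontiguousarray(m[sl]);cv2.grabCut(np.ascontiguousarray(p['color'][sl]),mm,None,np.zeros((1,65)),np.zeros((1,65)),5,cv2.GC_INIT_WITH_MASK)
    o=np.zeros(s.shape,bool);o[sl]=(mm&1)==1;return o
def loc(views,name,x0):
    for _ in range(2):
        v=[(p,gc(p,name,x0)) for p in views];R=fit(v,name,x0);x0=np.array([*R[0][:2],x0[2]])
    print(name,'joint',R[0].round(4),'res',R[1].round(1),'area',np.round(R[2],2),'single',[fit([q],name,x0)[0][:2].round(4) for q in v]);return R
E
python3 - <<'E'
from h import *
w=r.snapshot('wrist');t=r.snapshot('top');s=r.snapshot('scene')
for n,x in(('foot',(.452,-.2755,0)),('pot',(.467,-.089,0))):
    loc([w,t,s],n,np.array(x))
loc([t,s],'pad',np.array((.6276,.0101,0)));loc([t,s],'liner',np.array((.63,.175,0)));loc([t,s],'dark_lid',np.array((.653,-.174,0)))
E
```

```text
foot joint [ 0.4516 -0.2738  0.    ] res [ 0.1 -0.4  0.6 -1.6  0.5 -0.3] area [1.03 0.93 1.03] single [array([ 0.4521, -0.2739]), array([ 0.4473, -0.2717]), array([ 0.4527, -0.2752])]
pot joint [ 0.4663 -0.0895 -0.    ] res [-0.2  0.  -0.4 -0.5  0.2 -0.7] area [1.05 1.18 1.21] single [array([ 0.4662, -0.0893]), array([ 0.465 , -0.0905]), array([ 0.4689, -0.0903])]
pad joint [ 0.6266  0.0107 -0.0008] res [ 0.4  0.   0.4 -0. ] area [1.   1.06] single [array([0.6267, 0.0121]), array([0.627 , 0.0094])]
liner joint [6.329e-01 1.763e-01 6.000e-04] res [0.5 0.1 0.6 0. ] area [1.46 1.09] single [array([0.6332, 0.178 ]), array([0.6325, 0.1746])]
dark_lid joint [ 0.6524 -0.1731 -0.0031] res [0.4 0.  0.4 0. ] area [1.01 1.05] single [array([ 0.6522, -0.1714]), array([ 0.6541, -0.1737])]
```

>>> jog_arm(linear=[[-0.0035,-0.036,0],[-0.0035,-0.036,0.03],[-0.0035,-0.036,0.06],[-0.0035,-0.036,0.09],[-0.0035,-0.036,0.12],[-0.0035,-0.036,0.15],[-0.0035,-0.036,0.17],[-0.0035,-0.036,0.185],[-0.0035,-0.036,0.195],[-0.0035,-0.036,0.199],[-0.0035,-0.036,0.199]], twist=[[0,0,0],[0,0,0],[0,0,0],[0,0,0],[0,0,0],[0,0,0],[0,0,0],[0,0,0],[0,0,0],[0,0,0],[0,0,0]], jaw=[0.093,0.093,0.093,0.093,0.093,0.093,0.093,0.093,0.093,0.093,0.093])

```text
time: 4.92
tool_pos: [0.4515, -0.2717, 0.0303]
tool_rot: [[-1.0, -0.0, -0.001], [-0.0, 1.0, 0.0], [0.001, 0.0, -1.0]]
ft_force: [0.8, 0.6, -0.6]
grip_width: 0.0933
finger_force: 0.0
```

>>> jog_arm(linear=[[0,0,0],[0,0,0],[0,0,0],[0,0,0],[0,0,0],[0,0,0],[0,0,0],[0,0,0],[0,0,0],[0,0,0]], twist=[[0,0,0],[0,0,0],[0,0,0],[0,0,0],[0,0,0],[0,0,0],[0,0,0],[0,0,0],[0,0,0],[0,0,0]], jaw=[0.05,0.05,0.05,0.05,0.05,0.05,0.05,0.05,0.05,0.05], grip_force=20)

```text
time: 5.75
tool_pos: [0.4517, -0.2721, 0.0309]
tool_rot: [[-1.0, -0.0, 0.0], [-0.0, 1.0, -0.0], [-0.0, -0.0, -1.0]]
ft_force: [-1.1, 0.7, 4.7]
grip_width: 0.0576
finger_force: 20.0
```

>>> jog_arm(linear=[[0,0,-0.03],[0,0,-0.06],[-0.01,0.015,-0.09],[-0.03,0.05,-0.09],[-0.05,0.08,-0.09],[-0.07,0.11,-0.09],[-0.09,0.145,-0.09],[-0.11,0.18,-0.09],[-0.13,0.21,-0.09],[-0.15,0.24,-0.09],[-0.165,0.27,-0.09],[-0.175,0.283,-0.09]], twist=[[0,0,0],[0,0,0],[0,0,0],[0,0,0],[0,0,0],[0,0,0],[0,0,0],[0,0,0],[0,0,0],[0,0,0],[0,0,0],[0,0,0]], jaw=[0.05,0.05,0.05,0.05,0.05,0.05,0.05,0.05,0.05,0.05,0.05,0.05])

```text
time: 6.75
tool_pos: [0.6272, 0.0147, 0.1201]
tool_rot: [[-1.0, -0.002, -0.001], [-0.002, 1.0, 0.001], [0.001, 0.001, -1.0]]
ft_force: [1.0, -0.6, -0.9]
grip_width: 0.0578
finger_force: 20.0
```

>>> jog_arm(linear=[[0,0,0],[0,0,0.015],[0,0,0.03],[0,0,0.045],[0,0,0.06],[0,0,0.07],[0,0,0.075],[0,0,0.078],[0,0,0.08],[0,0,0.08],[0,0,0.08]], twist=[[0,0,0],[0,0,0],[0,0,0],[0,0,0],[0,0,0],[0,0,0],[0,0,0],[0,0,0],[0,0,0],[0,0,0],[0,0,0]], jaw=[0.05,0.05,0.05,0.05,0.05,0.05,0.05,0.05,0.05,0.05,0.05])

```text
time: 7.67
tool_pos: [0.6268, 0.011, 0.0412]
tool_rot: [[-1.0, -0.0, 0.001], [-0.0, 1.0, -0.0], [-0.001, -0.0, -1.0]]
ft_force: [0.2, 0.6, -0.9]
grip_width: 0.0579
finger_force: 20.0
```

```bash
python3 - <<'E'
from h import *
w=r.snapshot('wrist');t=r.snapshot('top');s=r.snapshot('scene')
print(r.sense()['tool_pos'],r.sense()['ft_force'])
v=np.vstack([np.hstack([cv2.resize(x['color'][y0:y0+100,x0:x0+130],None,fx=3,fy=3) for x,y0,x0 in((s,160,190),(t,160,240))]),cv2.resize(w['color'],(780,300))[:300]])
cv2.imwrite('pics/f1.png',v[...,::-1])
E
```

```text
[0.62672737 0.01109408 0.0411565 ] [ 0.27832208  0.24439436 -1.71541817]
```

View pics/f1.png

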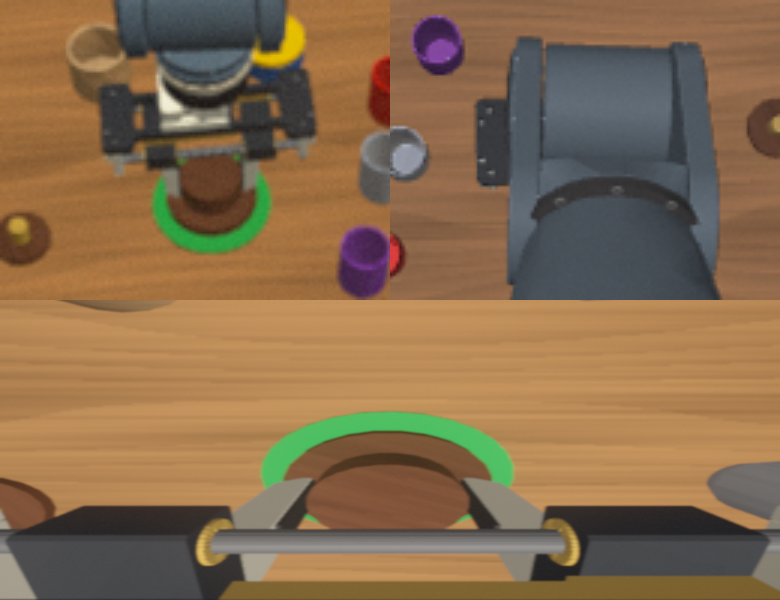

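The foot is centred over the pad (wrist column 388 for both). I lower it, release and rise.

>>> jog_arm(linear=[[0,0,0.003],[0,0,0.006],[0,0,0.006],[0,0,0.006],[0,0,0.006],[0,0,0.006],[0,0,0.006],[0,0,0.006],[0,0,0.006],[0,0,0.006],[0,0,-0.02],[0,0,-0.05]], twist=[[0,0,0],[0,0,0],[0,0,0],[0,0,0],[0,0,0],[0,0,0],[0,0,0],[0,0,0],[0,0,0],[0,0,0],[0,0,0],[0,0,0]], jaw=[0.05,0.05,0.05,0.062,0.07,0.08,0.093,0.093,0.093,0.093,0.093,0.093])

```text
time: 8.82
tool_pos: [0.6251, 0.0111, 0.0894]
tool_rot: [[-1.0, -0.0, -0.004], [-0.0, 1.0, 0.0], [0.004, 0.0, -1.0]]
ft_force: [0.4, 0.1, -0.2]
grip_width: 0.093
finger_force: 0.0
```

>>> jog_arm(linear=[[0,0,-0.035],[0.01,-0.007,-0.07],[0.03,-0.02,-0.1],[0.06,-0.04,-0.11],[0.09,-0.055,-0.11],[0.12,-0.075,-0.11],[0.15,-0.09,-0.11],[0.16,-0.1,-0.11],[0.16,-0.1,-0.11],[0.16,-0.1,-0.11]], twist=[[0,0,0],[0,0,0],[0,0,0],[0,0,0],[0,0,0],[0,0,0],[0,0,0],[0,0,0],[0,0,0],[0,0,0]], jaw=[0.093,0.093,0.093,0.093,0.093,0.093,0.093,0.093,0.093,0.093])

```text
time: 9.65
tool_pos: [0.4668, -0.0892, 0.201]
tool_rot: [[-1.0, 0.001, 0.001], [0.001, 1.0, -0.0], [-0.001, -0.0, -1.0]]
ft_force: [-0.0, 0.7, 0.0]
grip_width: 0.0929
finger_force: 0.0
```

```bash
python3 - <<'E'
from h import *
w=r.snapshot('wrist');t=r.snapshot('top');s=r.snapshot('scene')
print(r.sense()['tool_pos'])
loc([w,s],'pot',np.array((.4663,-.0893,0)))
f=loc([t,s],'foot',np.array((.627,.011,.004)))
P=PR['pad']
v=s['color'][180:260,180:320];v2=t['color'][160:240,240:380]
m=[gc(p,'foot',np.array((.627,.011,.004))).astype(np.uint8) for p in(s,t)]
for p,k in((s,m[0]),(t,m[1])):
    c,_=cv2.findContours(k,cv2.RETR_EXTERNAL,cv2.CHAIN_APPROX_NONE);cv2.drawContours(p['color'],c,-1,(255,255,0),1)
# pad centroid + foot hull: full green+foot disc
for p in (s,t):
    g=p['color'].astype(int);G=((g[...,1]>g[...,0]+30)&(g[...,1]>g[...,2]+30)).astype(np.uint8)
    n,l,st,c=cv2.connectedComponentsWithStats(G);
    q=proj(p,np.array([.627,.011,.004]));ok=[i for i in range(1,n) if st[i,4]>20 and abs(c[i]-q).max()<20]
    pts=np.vstack([np.argwhere(l==i)[:,::-1] for i in ok]).astype(np.float32);e=cv2.fitEllipse(cv2.convexHull(pts));print('pad',atz(p,e[0],.004),e[1])
cv2.imwrite('pics/f2.png',cv2.resize(np.hstack([v,v2]),None,fx=2.8,fy=2.8)[...,::-1])
E
```

```text
[ 0.46736551 -0.08848706  0.20061477]
pot joint [ 0.4669 -0.0891 -0.0029] res [-0.   0.   0.2 -0.1] area [1.02 1.2 ] single [array([ 0.4661, -0.0891]), array([ 0.4692, -0.0895])]
foot joint [0.6262 0.0111 0.0032] res [ 0.4  0.1  0.4 -0. ] area [1.02 1.07] single [array([0.6264, 0.0121]), array([0.6267, 0.0099])]
pad [0.63012541 0.00971149 0.004     ] (33.4461555480957, 38.97781753540039)
pad [0.62560256 0.01191205 0.004     ] (39.800750732421875, 40.49383544921875)
```

View pics/f2.png

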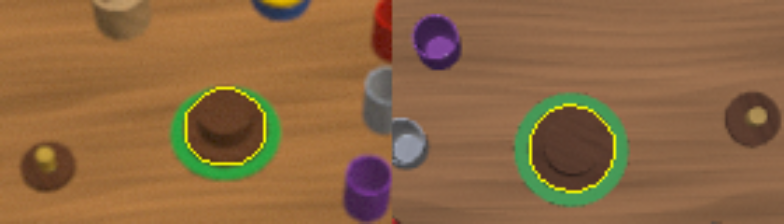

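The foot is upright and centred on the pad (scene outline, top outline within the green ring). Now the pot.

>>> jog_arm(linear=[[0.0005,0,0.03],[0.0005,0,0.06],[0.0005,0,0.09],[0.0005,0,0.12],[0.0005,0,0.145],[0.0005,0,0.16],[0.0005,0,0.167],[0.0005,0,0.17],[0.0005,0,0.17],[0.0005,0,0.17]], twist=[[0,0,0],[0,0,0],[0,0,0],[0,0,0],[0,0,0],[0,0,0],[0,0,0],[0,0,0],[0,0,0],[0,0,0]], jaw=[0.093,0.093,0.093,0.093,0.093,0.093,0.093,0.093,0.093,0.093])

```text
time: 10.63
tool_pos: [0.4667, -0.0889, 0.0313]
tool_rot: [[-1.0, -0.001, 0.001], [-0.001, 1.0, -0.0], [-0.001, -0.0, -1.0]]
ft_force: [-0.5, -0.6, -0.1]
grip_width: 0.093
finger_force: 0.0
```

>>> jog_arm(linear=[[0,0,0],[0,0,0],[0,0,0],[0,0,0],[0,0,0],[0,0,0],[0,0,0],[0,0,0],[0,0,0],[0,0,0]], twist=[[0,0,0],[0,0,0],[0,0,0],[0,0,0],[0,0,0],[0,0,0],[0,0,0],[0,0,0],[0,0,0],[0,0,0]], jaw=[0.055,0.055,0.055,0.055,0.055,0.055,0.055,0.055,0.055,0.055])

```text
time: 11.47
tool_pos: [0.4661, -0.089, 0.0308]
tool_rot: [[-1.0, -0.0, 0.0], [-0.0, 1.0, -0.0], [-0.0, -0.0, -1.0]]
ft_force: [-1.8, 0.1, 6.3]
grip_width: 0.0605
finger_force: 19.9
```

>>> jog_arm(linear=[[0,0,-0.035],[0,0,-0.07],[0,0,-0.1],[-0.02,0.012,-0.12],[-0.05,0.03,-0.12],[-0.08,0.05,-0.12],[-0.11,0.07,-0.12],[-0.135,0.085,-0.12],[-0.15,0.095,-0.12],[-0.16,0.1,-0.12],[-0.16,0.1,-0.12],[-0.16,0.1,-0.12]], twist=[[0,0,0],[0,0,0],[0,0,0],[0,0,0],[0,0,0],[0,0,0],[0,0,0],[0,0,0],[0,0,0],[0,0,0],[0,0,0],[0,0,0]], jaw=[0.055,0.055,0.055,0.055,0.055,0.055,0.055,0.055,0.055,0.055,0.055,0.055])

```text
time: 12.47
tool_pos: [0.6255, 0.0112, 0.1499]
tool_rot: [[-1.0, -0.001, -0.001], [-0.001, 1.0, -0.0], [0.001, -0.0, -1.0]]
ft_force: [-0.4, -0.2, -1.8]
grip_width: 0.0603
finger_force: 19.9
```

>>> jog_arm(linear=[[0,0,0.02],[0,0,0.04],[0,0,0.055],[0,0,0.064],[0,0,0.068],[0,0,0.068],[0,0,0.068],[0,0,0.068]], twist=[[0,0,0],[0,0,0],[0,0,0],[0,0,0],[0,0,0],[0,0,0],[0,0,0],[0,0,0]], jaw=[0.055,0.055,0.055,0.055,0.055,0.055,0.055,0.055])

```text
time: 13.13
tool_pos: [0.6264, 0.011, 0.0837]
tool_rot: [[-1.0, -0.0, 0.001], [-0.0, 1.0, -0.0], [-0.001, -0.0, -1.0]]
ft_force: [-0.2, -0.4, -1.5]
grip_width: 0.0603
finger_force: 19.9
```

```bash
python3 - <<'E'
from h import *
w=r.snapshot('wrist');s=r.snapshot('scene');print(r.sense()['tool_pos'],r.sense()['ft_force'],r.sense()['grip_width'])
a=cv2.resize(s['color'][150:260,190:330],None,fx=3,fy=3);b=cv2.resize(w['color'][120:420,140:440],(330,330))
cv2.imwrite('pics/p1.png',np.hstack([a,b])[...,::-1])
E
```

```text
[0.62635703 0.01104753 0.08350488] [ 0.60162243 -0.01348573 -1.16031222] 0.060470951816201914
```

View pics/p1.png

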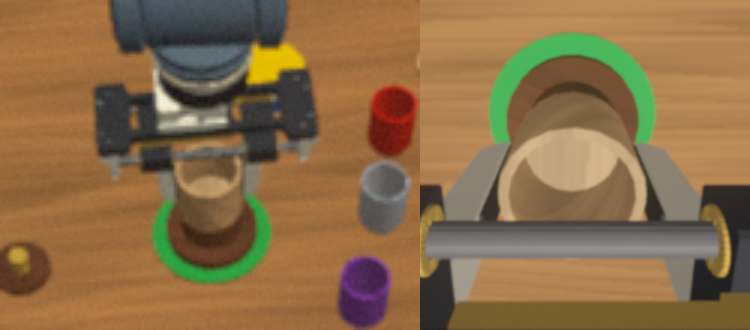

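The pot is held level above the foot's column, aligned in both views (wrist crop column 572). I lower and release.

>>> jog_arm(linear=[[0,0,0.003],[0,0,0.006],[0,0,0.0065],[0,0,0.0065],[0,0,0.0065],[0,0,0.0065],[0,0,0.0065],[0,0,0.0065],[0,0,0.0065],[0,0,0.0065],[0,0,-0.02],[0,0,-0.05]], twist=[[0,0,0],[0,0,0],[0,0,0],[0,0,0],[0,0,0],[0,0,0],[0,0,0],[0,0,0],[0,0,0],[0,0,0],[0,0,0],[0,0,0]], jaw=[0.055,0.055,0.055,0.055,0.064,0.072,0.08,0.093,0.093,0.093,0.093,0.093])

```text
time: 14.23
tool_pos: [0.6247, 0.0111, 0.1314]
tool_rot: [[-1.0, -0.0, -0.004], [-0.0, 1.0, 0.0], [0.004, 0.0, -1.0]]
ft_force: [-0.4, 0.3, 0.7]
grip_width: 0.0926
finger_force: 0.0
```

>>> jog_arm(linear=[[0,0,-0.035],[0,0,-0.07],[-0.001,0.03,-0.1],[-0.003,0.065,-0.1],[-0.005,0.1,-0.1],[-0.006,0.13,-0.1],[-0.006,0.155,-0.1],[-0.006,0.165,-0.1],[-0.006,0.165,-0.1],[-0.006,0.165,-0.1]], twist=[[0,0,0],[0,0,0],[0,0,0],[0,0,0],[0,0,0],[0,0,0],[0,0,0],[0,0,0],[0,0,0],[0,0,0]], jaw=[0.093,0.093,0.093,0.093,0.093,0.093,0.093,0.093,0.093,0.093])

```text
time: 15.07
tool_pos: [0.6319, 0.1756, 0.2324]
tool_rot: [[-1.0, -0.001, -0.0], [-0.001, 1.0, -0.0], [0.0, -0.0, -1.0]]
ft_force: [0.6, -0.2, 0.4]
grip_width: 0.0932
finger_force: 0.0
```

```bash
python3 - <<'E'
from h import *
w=r.snapshot('wrist');s=r.snapshot('scene');t=r.snapshot('top');print(r.sense()['tool_pos'])
def tr(p,n,xy,z):
    return best(p,n,xy,z)
x=np.array((.632,.176,0))
L=[(p,best(p,'liner',x[:2],.035)) for p in(w,s,t)]
for q in L:
    if q[1] is not None: print('liner trace',fit([q],'liner',x))
loc([w,s],'liner',x)
# rim ellipse in wrist from Canny hull: use mask
PR['stack']=[(44,.004),(44,.016),(29,.018),(29,.046),(31,.046),(31,.102)]
x=np.array((.6265,.011,0));loc([w,s],'stack',x);PR['pot']=[(31,0),(31,.056)]
loc([w,s],'pot',np.array((.6265,.011,.046)))
k=w['color'].copy()
for n,x,c in(('pot',(.6265,.011,.046),(255,0,0)),('liner',(.632,.176,0),(255,255,0))):
    cc,_=cv2.findContours(gc(w,n,np.array(x)).astype(np.uint8),0,1);cv2.drawContours(k,cc,-1,c,1)
cv2.imwrite('pics/l1.png',k[...,::-1])
E
```

```text
[0.63211151 0.17464184 0.23266679]
liner trace (array([0.63061921, 0.17541054, 0.        ]), array([ 0.00588378, -0.00295537]), [np.float64(1.087361273364486)])
liner trace (array([0.63183229, 0.17352173, 0.        ]), array([ 0.00058475, -0.00345036]), [np.float64(1.0575153374233128)])
liner trace (array([0.62799276, 0.18175006, 0.        ]), array([-0.00262743, -0.01125361]), [np.float64(4.08955223880597)])
liner joint [ 0.6318  0.1757 -0.0011] res [-0.1 -0.   0.3  0. ] area [1.03 1.07] single [array([0.6315, 0.1758]), array([0.6323, 0.1746])]
stack joint [ 0.6276  0.0094 -0.0033] res [ 0.1  0.  -0.2 -0.2] area [1.04 1.14] single [array([0.6269, 0.0111]), array([0.6305, 0.01  ])]
pot joint [0.6274 0.009  0.041 ] res [ 0.   0.  -0.2 -0.1] area [1.01 1.17] single [array([0.6262, 0.0117]), array([0.6311, 0.0094])]
```

View pics/l1.png

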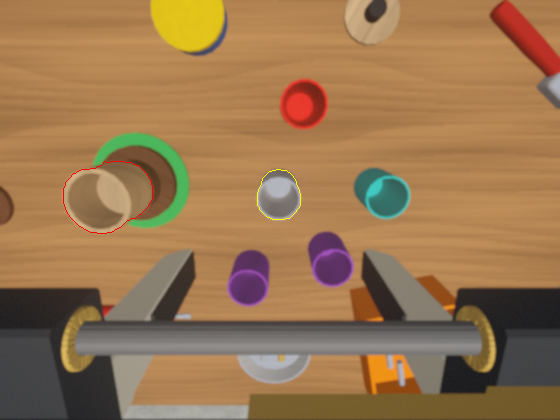

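The wrist view shows the steel cup at (279,194), with purples (249,280) and (331,260), teal (383,193) and red (303,104) clear of the closing line. The pot stands upright on the foot. I grip high on the liner so the fingertips stay above the pot rim.

>>> jog_arm(linear=[[0.0005,0.0005,0],[0.0005,0.0005,0.03],[0.0005,0.0005,0.06],[0.0005,0.0005,0.09],[0.0005,0.0005,0.115],[0.0005,0.0005,0.14],[0.0005,0.0005,0.155],[0.0005,0.0005,0.163],[0.0005,0.0005,0.1675],[0.0005,0.0005,0.1675],[0.0005,0.0005,0.1675]], twist=[[0,0,0],[0,0,0],[0,0,0],[0,0,0],[0,0,0],[0,0,0],[0,0,0],[0,0,0],[0,0,0],[0,0,0],[0,0,0]], jaw=[0.064,0.064,0.064,0.064,0.064,0.064,0.064,0.064,0.064,0.064,0.064])

```text
time: 16.28
tool_pos: [0.632, 0.1766, 0.0661]
tool_rot: [[-1.0, -0.0, 0.001], [-0.0, 1.0, 0.0], [-0.001, 0.0, -1.0]]
ft_force: [0.6, 0.7, -0.1]
grip_width: 0.064
finger_force: 0.0
```

>>> jog_arm(linear=[[0,0,0],[0,0,0],[0,0,0],[0,0,0],[0,0,0],[0,0,0],[0,0,0],[0,0,0]], twist=[[0,0,0],[0,0,0],[0,0,0],[0,0,0],[0,0,0],[0,0,0],[0,0,0],[0,0,0]], jaw=[0.038,0.038,0.038,0.038,0.038,0.038,0.038,0.038], grip_force=25)

```text
time: 16.95
tool_pos: [0.6318, 0.1767, 0.0657]
tool_rot: [[-1.0, -0.0, 0.001], [-0.0, 1.0, 0.0], [-0.001, 0.0, -1.0]]
ft_force: [-0.0, -0.5, 5.7]
grip_width: 0.0434
finger_force: 25.0
```

>>> jog_arm(linear=[[0,0,-0.02],[0,0,-0.05],[0,0,-0.085],[0,0,-0.115],[0.001,-0.02,-0.13],[0.002,-0.055,-0.13],[0.003,-0.09,-0.13],[0.004,-0.12,-0.13],[0.005,-0.145,-0.13],[0.0055,-0.16,-0.13],[0.0055,-0.165,-0.13],[0.0055,-0.165,-0.13]], twist=[[0,0,0],[0,0,0],[0,0,0],[0,0,0],[0,0,0],[0,0,0],[0,0,0],[0,0,0],[0,0,0],[0,0,0],[0,0,0],[0,0,0]], jaw=[0.038,0.038,0.038,0.038,0.038,0.038,0.038,0.038,0.038,0.038,0.038,0.038])

```text
time: 17.95
tool_pos: [0.6259, 0.0111, 0.1949]
tool_rot: [[-1.0, 0.001, -0.0], [0.001, 1.0, 0.0], [0.0, 0.0, -1.0]]
ft_force: [-0.4, 0.2, -0.6]
grip_width: 0.0435
finger_force: 25.0
```

```bash
python3 - <<'E'
from h import *
w=r.snapshot('wrist');s=r.snapshot('scene');S=r.sense();print(S['tool_pos'],S['ft_force'],S['grip_width'],S['tool_rot'][:,2])
b=S['tool_pos'][2]-.0655
loc([w,s],'liner',np.array([.626,.0115,b]));loc([w,s],'pot',np.array([.6263,.0115,.046]))
a=cv2.resize(s['color'][130:260,190:330],(355,330));c=cv2.resize(w['color'][120:420,140:440],(330,330))
cv2.imwrite('pics/l2.png',np.hstack([a,c])[...,::-1])
E
```

```text
[0.6260006  0.01266415 0.19498025] [ 0.49199951 -0.53486528  0.05624248] 0.043481741471690365 [-2.38870877e-04  3.36497847e-04 -9.99999915e-01]
liner joint [0.625  0.0108 0.1303] res [-0. -0.  0. -0.] area [1.06 1.05] single [array([0.6254, 0.0108]), array([0.6243, 0.0107])]
pot joint [0.6314 0.0115 0.0429] res [-0.1  0.   0.5 -0. ] area [1.15 1.26] single [array([0.6304, 0.0116]), array([0.6333, 0.0102])]
```

View pics/l2.png

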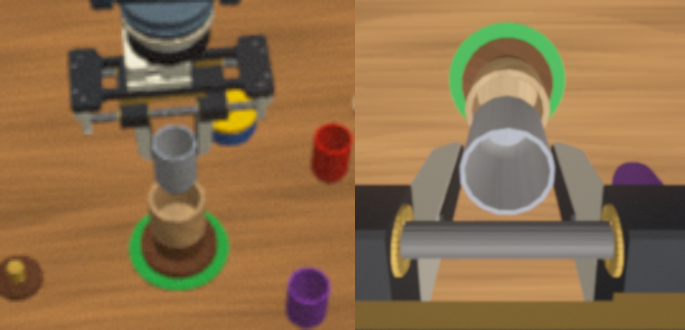

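The liner hangs upright and in line with the pot, whose rim is just behind it at crop (507,100). I lower it into the pot.

>>> jog_arm(linear=[[-0.0005,0.0005,0.01],[-0.0005,0.0005,0.02],[-0.0005,0.0005,0.028],[-0.0005,0.0005,0.035],[-0.0005,0.0005,0.042],[-0.0005,0.0005,0.05],[-0.0005,0.0005,0.058],[-0.0005,0.0005,0.065],[-0.0005,0.0005,0.07],[-0.0005,0.0005,0.073],[-0.0005,0.0005,0.073]], twist=[[0,0,0],[0,0,0],[0,0,0],[0,0,0],[0,0,0],[0,0,0],[0,0,0],[0,0,0],[0,0,0],[0,0,0],[0,0,0]], jaw=[0.038,0.038,0.038,0.038,0.038,0.038,0.038,0.038,0.038,0.038,0.038])

```text
time: 18.97
tool_pos: [0.6262, 0.0121, 0.1214]
tool_rot: [[-1.0, -0.0, -0.001], [-0.0, 1.0, 0.0], [0.001, 0.0, -1.0]]
ft_force: [0.3, -0.0, -0.5]
grip_width: 0.0438
finger_force: 25.0
```

>>> jog_arm(linear=[[0,0,0.002],[0,0,0.0035],[0,0,0.0035],[0,0,0.0035],[0,0,0.0035],[0,0,0.0035],[0,0,0.0035],[0,0,0.0035],[0,0,0.0035],[0,0,-0.015],[0,0,-0.05],[0,0,-0.09]], twist=[[0,0,0],[0,0,0],[0,0,0],[0,0,0],[0,0,0],[0,0,0],[0,0,0],[0,0,0],[0,0,0],[0,0,0],[0,0,0],[0,0,0]], jaw=[0.038,0.038,0.038,0.047,0.052,0.058,0.064,0.064,0.064,0.064,0.064,0.064])

```text
time: 19.97
tool_pos: [0.6254, 0.0121, 0.2116]
tool_rot: [[-1.0, -0.0, -0.004], [-0.0, 1.0, 0.0], [0.004, 0.0, -1.0]]
ft_force: [0.9, 0.5, 0.3]
grip_width: 0.0638
finger_force: 0.0
```

>>> jog_arm(linear=[[-0.004,-0.03,0],[-0.009,-0.065,0],[-0.014,-0.1,0],[-0.019,-0.135,0],[-0.023,-0.165,0],[-0.025,-0.18,0],[-0.026,-0.185,0],[-0.026,-0.185,0],[-0.026,-0.185,0]], twist=[[0,0,0],[0,0,0],[0,0,0],[0,0,0],[0,0,0],[0,0,0],[0,0,0],[0,0,0],[0,0,0]], jaw=[0.05,0.045,0.045,0.045,0.045,0.045,0.045,0.045,0.045])

```text
time: 20.72
tool_pos: [0.6525, -0.1717, 0.212]
tool_rot: [[-1.0, -0.001, -0.0], [-0.001, 1.0, 0.0], [0.0, 0.0, -1.0]]
ft_force: [-0.7, 0.7, -0.1]
grip_width: 0.045
finger_force: 0.0
```

```bash
python3 - <<'E'
from h import *
w=r.snapshot('wrist');s=r.snapshot('scene');t=r.snapshot('top');print(r.sense()['tool_pos'])
R=loc([w,s],'dark_lid',np.array((.6525,-.1735,0)))
loc([w,t],'dark_lid',np.array((.6525,-.1735,0)))
PR['knob']=[(9,.013),(9,.034)]
loc([w],'knob',np.array((.6525,-.1735,0)))
PR['lin']=[(22.5,.102),(22.5,.122)]
loc([w],'lin',np.array((.626,.0115,0)));loc([s],'lin',np.array((.626,.0115,0)));loc([t],'lin',np.array((.626,.0115,0)))
k=w['color'].copy()
for n,x,c in(('dark_lid',R[0],(255,255,0)),('lin',(.626,.0115,0),(0,0,255))):
    cc,_=cv2.findContours(gc(w,n,np.array(x)).astype(np.uint8),0,1);cv2.drawContours(k,cc,-1,c,1)
a=cv2.resize(s['color'][150:260,180:320],(381,300))
cv2.imwrite('pics/d1.png',np.hstack([cv2.resize(k,(400,300)),a])[...,::-1])
E
```

```text
[ 0.65257284 -0.17133813  0.21228547]
dark_lid joint [ 0.6534 -0.1731 -0.0013] res [-0.1 -0.   0.2 -0.1] area [1.04 1.06] single [array([ 0.6531, -0.173 ]), array([ 0.6542, -0.1735])]
dark_lid joint [ 0.6541 -0.1728 -0.0065] res [ 0.1 -0.4  0.3 -1. ] area [1.01 1.22] single [array([ 0.6531, -0.173 ]), array([ 0.6504, -0.1704])]
knob joint [ 0.6552 -0.173   0.    ] res [-0. -0.] area [1.24] single [array([ 0.6552, -0.173 ])]
lin joint [0.6257 0.0079 0.    ] res [0. 0.] area [0.91] single [array([0.6257, 0.0079])]
lin joint [0.6296 0.0097 0.    ] res [ 0. -0.] area [0.98] single [array([0.6296, 0.0097])]
lin joint [0.622  0.0135 0.    ] res [-0. -0.] area [1.] single [array([0.622 , 0.0135])]
```

View pics/d1.png

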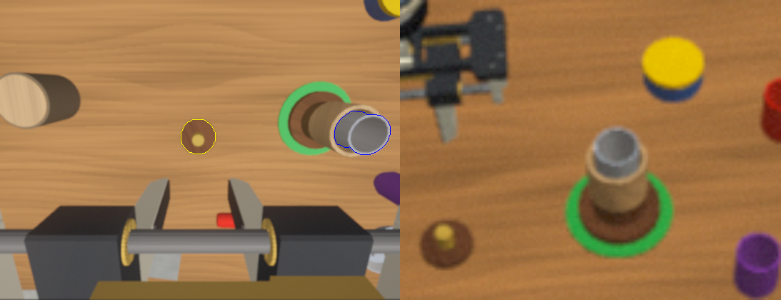

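The liner stands in the pot with its rim showing above, and the dark lid with brass knob is at wrist-crop (198,137). Now I grip the knob.

>>> jog_arm(linear=[[-0.0007,-0.001,0.02],[-0.0007,-0.001,0.055],[-0.0007,-0.001,0.09],[-0.0007,-0.001,0.12],[-0.0007,-0.001,0.145],[-0.0007,-0.001,0.165],[-0.0007,-0.001,0.177],[-0.0007,-0.001,0.182],[-0.0007,-0.001,0.184],[-0.0007,-0.001,0.184]], twist=[[0,0,0],[0,0,0],[0,0,0],[0,0,0],[0,0,0],[0,0,0],[0,0,0],[0,0,0],[0,0,0],[0,0,0]], jaw=[0.045,0.045,0.045,0.045,0.045,0.045,0.045,0.045,0.045,0.045])

```text
time: 21.7
tool_pos: [0.6537, -0.1737, 0.0289]
tool_rot: [[-1.0, -0.001, 0.001], [-0.001, 1.0, -0.0], [-0.001, -0.0, -1.0]]
ft_force: [-0.7, 0.5, -1.7]
grip_width: 0.0447
finger_force: 0.0
```

>>> jog_arm(linear=[[0,0,0],[0,0,0],[0,0,0],[0,0,0],[0,0,0],[0,0,0],[0,0,0],[0,0,0]], twist=[[0,0,0],[0,0,0],[0,0,0],[0,0,0],[0,0,0],[0,0,0],[0,0,0],[0,0,0]], jaw=[0.012,0.012,0.012,0.012,0.012,0.012,0.012,0.012], grip_force=15)

```text
time: 22.37
tool_pos: [0.6534, -0.174, 0.0285]
tool_rot: [[-1.0, -0.0, 0.001], [-0.0, 1.0, -0.0], [-0.001, -0.0, -1.0]]
ft_force: [-1.1, 0.8, 5.0]
grip_width: 0.0176
finger_force: 15.0
```

>>> jog_arm(linear=[[0,0,-0.03],[0,0,-0.07],[0,0,-0.11],[0.002,0.015,-0.14],[0.007,0.05,-0.145],[0.012,0.085,-0.145],[0.017,0.12,-0.145],[0.022,0.15,-0.145],[0.025,0.17,-0.145],[0.027,0.182,-0.145],[0.027,0.1855,-0.145],[0.027,0.1855,-0.145]], twist=[[0,0,0],[0,0,0],[0,0,0],[0,0,0],[0,0,0],[0,0,0],[0,0,0],[0,0,0],[0,0,0],[0,0,0],[0,0,0],[0,0,0]], jaw=[0.012,0.012,0.012,0.012,0.012,0.012,0.012,0.012,0.012,0.012,0.012,0.012])

```text
time: 23.37
tool_pos: [0.6263, 0.0117, 0.173]
tool_rot: [[-1.0, -0.001, -0.0], [-0.001, 1.0, -0.0], [0.0, -0.0, -1.0]]
ft_force: [0.7, -0.5, -1.1]
grip_width: 0.0175
finger_force: 15.0
```

```bash
python3 - <<'E'
from h import *
w=r.snapshot('wrist');s=r.snapshot('scene');S=r.sense();print(S['tool_pos'],S['ft_force'],S['grip_width'])
b=S['tool_pos'][2]-.0285
R=loc([w],'dark_lid',np.array([.626,.0115,b]));loc([s],'dark_lid',np.array([.626,.0115,b]))
PR['lin']=[(22.5,.102),(22.5,.122)];loc([s],'lin',np.array((.626,.0115,0)))
a=cv2.resize(s['color'][120:250,190:330],(420,390));c=cv2.resize(w['color'][120:420,140:440],(370,390))
cv2.imwrite('pics/d2.png',np.hstack([a,c])[...,::-1])
E
```

```text
[0.62639995 0.01049934 0.17300754] [ 0.72675783  0.05259959 -1.38120294] 0.017472721211517897
dark_lid joint [0.6295 0.0115 0.1445] res [-0. -0.] area [0.9] single [array([0.6295, 0.0115])]
dark_lid joint [0.6311 0.0094 0.1445] res [ 0. -0.] area [1.36] single [array([0.6311, 0.0094])]
lin joint [0.6282 0.0091 0.    ] res [0. 0.] area [0.92] single [array([0.6282, 0.0091])]
```

View pics/d2.png

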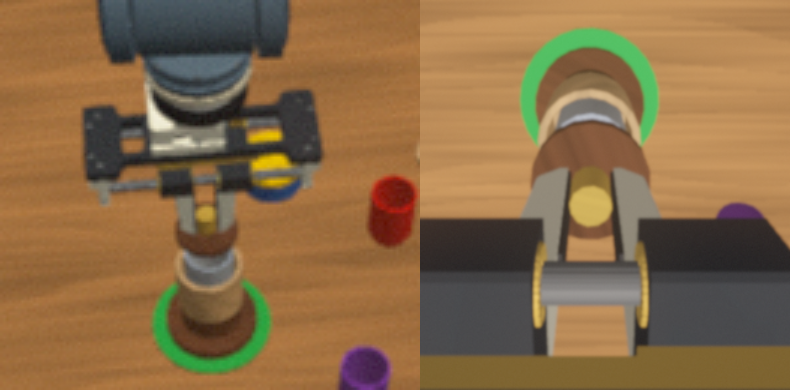

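The lid hangs level over the liner mouth, all aligned at wrist column 590. I lower it.

>>> jog_arm(linear=[[0,0,0.006],[0,0,0.012],[0,0,0.017],[0,0,0.021],[0,0,0.0245],[0,0,0.0265],[0,0,0.0265],[0,0,0.0265]], twist=[[0,0,0],[0,0,0],[0,0,0],[0,0,0],[0,0,0],[0,0,0],[0,0,0],[0,0,0]], jaw=[0.012,0.012,0.012,0.012,0.012,0.012,0.012,0.012])

```text
time: 24.13
tool_pos: [0.6262, 0.0116, 0.1466]
tool_rot: [[-1.0, -0.0, -0.0], [-0.0, 1.0, -0.0], [0.0, -0.0, -1.0]]
ft_force: [0.8, 0.7, -0.1]
grip_width: 0.0176
finger_force: 15.0
```

>>> jog_arm(linear=[[0,0,0.001],[0,0,0.002],[0,0,0.002],[0,0,0.002],[0,0,0.002],[0,0,0.002],[0,0,0.002],[0,0,0.002],[0,0,-0.01],[0,0,-0.04],[0,0,-0.08],[0,0,-0.1]], twist=[[0,0,0],[0,0,0],[0,0,0],[0,0,0],[0,0,0],[0,0,0],[0,0,0],[0,0,0],[0,0,0],[0,0,0],[0,0,0],[0,0,0]], jaw=[0.012,0.012,0.012,0.02,0.026,0.034,0.045,0.045,0.045,0.045,0.045,0.045])

```text
time: 25.13
tool_pos: [0.6272, 0.0116, 0.2519]
tool_rot: [[-1.0, -0.0, 0.005], [-0.0, 1.0, -0.0], [-0.005, -0.0, -1.0]]
ft_force: [0.0, -0.4, 1.3]
grip_width: 0.045
finger_force: 0.0
```

>>> jog_arm(linear=[[0.035,0,0],[0.07,0,0],[0.105,0,0],[0.14,0,0],[0.17,0,0],[0.19,0,0],[0.2,0,0],[0.2,0,0],[0.2,0,0]], twist=[[0,0,0],[0,0,0],[0,0,0],[0,0,0],[0,0,0],[0,0,0],[0,0,0],[0,0,0],[0,0,0]], jaw=[0.045,0.045,0.045,0.045,0.045,0.045,0.045,0.045,0.045])

```text
time: 25.88
tool_pos: [0.4271, 0.0115, 0.2474]
tool_rot: [[-1.0, -0.0, 0.002], [-0.0, 1.0, -0.0], [-0.002, -0.0, -1.0]]
ft_force: [-0.2, 0.6, -0.2]
grip_width: 0.0449
finger_force: 0.0
```

```bash
python3 - <<'E'
from h import *
s=r.snapshot('scene');t=r.snapshot('top');w=r.snapshot('wrist')
x=np.array((.6262,.0115,.116))
for p in(s,t):loc([p],'dark_lid',x)
a=cv2.resize(s['color'][150:270,180:370],(480,300));c=cv2.resize(t['color'][150:250,240:340],(300,300))
cv2.imwrite('pics/e.png',np.vstack([np.hstack([a,c]),cv2.resize(w['color'],(780,585))[285:]])[...,::-1])
E
```

```text
dark_lid joint [0.6269 0.0101 0.116 ] res [-0. -0.] area [1.09] single [array([0.6269, 0.0101])]
dark_lid joint [0.6264 0.0134 0.116 ] res [ 0. -0.] area [0.99] single [array([0.6264, 0.0134])]
```

View pics/e.png

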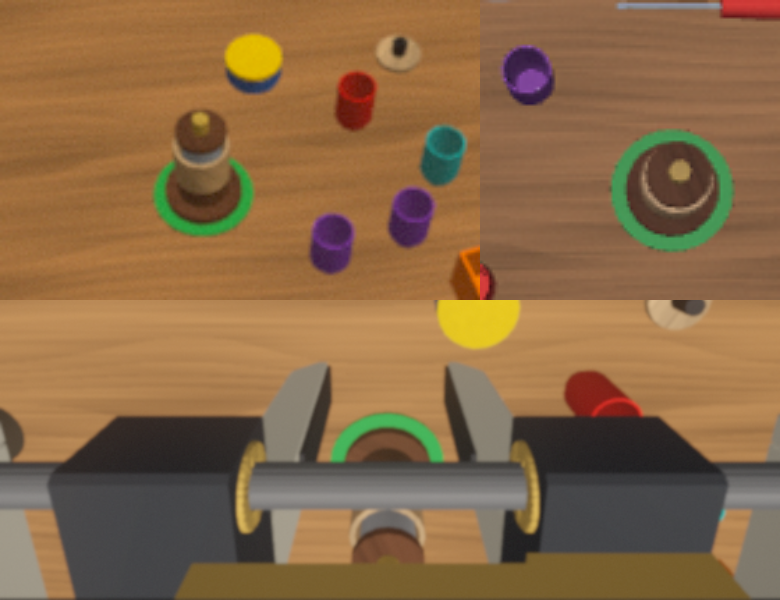

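The jar is complete on the pad (scene crop 200,160; top crop 678,180). The lid sits level on the liner rim and is centred at its expected seated height, and the arm is clear.

```bash
python3 -c "
from cell import r
print(r.finish_job())"
```

```text
the job is handed in; nothing more can be done
None
```

The jar is assembled on the green pad in the order you asked (foot, pot, steel liner, dark lid with brass knob), nothing else on the bench was handled, and I handed the job in at about 26 s, with no verdict returned.

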